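# Wedge up a feed chute to its height pointer and send a roller down

## Task

Slide the wedge, thin end first, under the round lifting bar at the free end of the hinged chute until the lip at the chute's end stands level with the tip of the height pointer beside it, and leave the wedge there holding the chute up. Then lay the metal roller across the upper half of the raised chute and let go, so that it rolls down by itself and comes to rest against the end wall at the hinged end. Do not push or carry the roller in the lower half, do not shift the pointer, and leave the bottle and the forked bracket where they stand.

Things in the scene. Friction and masses are not known exactly. Their poses are not given: they have to be found in the camera images.
- stand: Fixed steel stand of chute and gauge. Origin on the deck under the chute's middle; y along the chute to the free end (hinge y = -150 mm, free end +150), z up. A wedge can slide on the deck from -x to +x under the lifting bar, centred on y = +120; rest block at y = 53 to 67, x > 31; beam at x = 88 to 112; gauge post 14 mm thick, 142 mm high at x = 45, y = 200, its foot at y > 182, x > 30.
- chute: Aluminium trough hinged to the stand: 300 mm long, 92 mm wide inside, walls 30 mm high, floor 5 mm. Origin on the hinge axis, under the floor, 28 mm above the deck; x across, y up the chute, z normal to the floor (its upper face z = 5). End wall's inner face at y = 12; the free end (y = 300) is open. Lies level at rest; the free end swings up and falls back unless held; about 4 N at the bar.
- lip_edge (a point): Outer upper edge of the flat 30 mm wide lip at the chute's free end (chute frame x = 32, y = 311, z = 5 mm); 33 mm above the deck when the chute is down.
- lift_bar (a point): Lowest line, at its middle, of the round lifting bar (12 mm thick, 38 mm long with its rounded ends, along y) under the robot-side edge of the chute near its free end; 16 mm above the deck when the chute is down. When the bar rises by 1 mm the lip rises by about 1.2 mm.
- pointer_tip (a point): Upper face at the tip of the flat steel pointer on the gauge post; the tip ends some 4 mm beyond the lip. Its height, 17 to 28 mm above the lip of the lowered chute, is the height that the lip must reach. It slides on the post and is held by 4 N of friction.
- wedge: Loose black plastic wedge, 180 mm long, 44 mm wide, 0.22 kg. Origin in the middle of its underside; the thin end (5 mm thick) is at x = +90 mm, the thick end (about 64 mm high) at x = -90 mm; the flat ramp rises 1 in 3. Flat upright sides to pinch across the 44 mm width near the thick end. Under the bar it stays put by friction when let go.
- cradle: Fixed wooden rest, 100 x 54 x 18 mm, in which the roller lies; base plate 12 mm high with two ridges 18 mm high, 42 mm over their outsides. Origin under its centre, x along the roller.
- roller: Loose plain aluminium cylinder, 42 mm in diameter, 80 mm long, about 0.28 kg. Origin in its centre, x along its axis. It starts lying in the cradle with its axis 33 mm above the deck. Laid with its axis across the chute (along the chute's x) it rolls down freely; laid lengthwise it stays.
- oil_bottle: Bystander: white bottle, 45 mm wide, 90 mm high, origin under its centre.
- forked_bracket: Bystander: white printed bracket standing upright, 34 x 72 x 111 mm, origin under its centre.
- riser: Fixed low plywood riser, a deck 450 (x) by 610 mm (y) whose top is 105 mm above the table; everything to be handled stands on this deck. Origin on the table under its centre.
Mind the look-alikes: they are no part of the job. Several things have the shape of the wedge; the one meant has the colours described above.

How it is judged:
By the outcome, as a careful person would: the job done as asked, in the order asked, and still so for the second after the job is handed in, with the robot touching nothing.
It also fails if it takes over 64 s, if anything falls off the work surface, if the arm or the gripper's body presses on something with over 40 N, if the wrist force passes 120 N, or if a joint passes its speed limit or range.

## Robot

A 7-joint arm with a two-finger parallel gripper is mounted at the origin on the work surface; the furniture and walls round the work are solid. World frame = base frame: x ahead of the robot, y to its left, z up, the work surface at z = 0. Lengths are in m, angles in rad, forces in N, time in s.
With the tool pointing down it reaches from about 0.4 to 0.9 m from the base axis. Payload 5.6 kg.
Tool frame: the origin (TCP) lies midway between the tips of the shut fingers; the grasp point (between the pads) lies 19 mm behind it; z points along the fingers, y is the line along which they close (so a half turn about z gives the same grasp; the last joint's range is limited). The gripper opens to 92 mm and grips with 3 to 60 N. Pads are 20 mm wide; open, the fingers measure 128 mm over their backs; the gripper's body (75 mm by 189 mm) begins 69 mm behind the grasp point.
Start: joints at [1.288, 0.468, -0.012, 1.603, 0.006, 1.071, -0.056], TCP at [0.154, -0.631, 0.215] pointing down, gripper open.
Joint ranges: [-2.53, 2.53], [-0.31, 2.02], [-1.57, 1.55], [0.28, 2.44], [-1.29, 4.43], [0.15, 1.84], [-2.92, 2.92]. Speed limits (rad/s): [2.57, 2.57, 3.14, 3.14, 3.14, 3.14, 3.14].

## Interface

Orientations are given as [roll, pitch, yaw] about the fixed x, y, z axes, in that order (R = Rz(yaw) Ry(pitch) Rx(roll)).
In Python, from plant import readout, optics, workorder gives the robot as it stands. The module is installed in compiled form; this text tells all that it offers.
- The arm moves only by the tool step_arm, never from a script. Its argument "steps" is text: rows parted by semicolons, each of 4 numbers parted by spaces: the shift along the tool's x, y, z in m, then the turn about the tool's z in rad. In form: tx ty tz turn; .... A call has 1 to 12 rows; each row is the pose to reach, as a shift and turn from the pose commanded when the call began, along the tool's axes at that moment; what a row does not reach only later rows make up. A row lasts 1/10 s, in which the tool goes at most 50 mm and 8.59 degrees, less where a joint would pass 70% of its speed; a pose out of reach is approached as far as the arm can. A call with a gripper value outside its range is refused whole. "grip" is the closure, from -1 (fully open) to 1 (shut), set as the call begins (left out, the last holds). The fingers move at their own pace and stop on an object; "grip_force" is the grip in N (left out, the last holds). Time passes only in rows, so rows that repeat a pose let the fingers close. It gives the time, the measured TCP pose, the force, the opening and the grip force at its end, in the units of the state.
- readout.get_obs(): the state, without advancing time (a new reading comes with each control period).
- optics.get_image(name): name is "scene" or "top" or "wrist"; returns the picture (400x640x3 uint8, red, green, blue); there is no depth.
- optics.camera_info(name): a dict with "vfov" (degrees; the focal length in pixels is half the picture's height over the tangent of half this angle, whatever the lens; pixels are square), "cx", "cy" (the principal point, pixels), "dist" ([k1, k2, p1, p2, k3] as OpenCV has them; the pictures are not rectified), "camera_from_world" (4x4, takes a point from world to camera coordinates). Camera axes: x right, y down, z forward; pixel columns grow to the right and rows downward; lengths in m; the calibration is good to about 2 mm. A picture is of the moment at which its call begins: read the wrist's pose just before it. camera_info takes no time and is no camera call; for the wrist camera it gives the pose at the moment of the call.
- workorder.job_done(): hands the job in; it is judged then, once.
The state is a dict: "time_s": time; "joints": joint angles; "joint_vel": joint speeds; "effort": joint torques, N m; "ee_pos": TCP position; "orientation": TCP orientation; "contact_force": force on the tool from outside, world axes, zero at the start; "moment": the same for the moment, N m; "finger_gap": opening from 0.0 (shut) to 1.0 (fully open); "grip_force": force on a finger pad.
Only numpy, scipy, OpenCV 4.12 (cv2) and the standard library are available. Lean on these libraries where they do the work, as an engineer would, in place of code of your own. Each camera call takes 0.05 s, during which the arm holds its last target. There are 200 camera calls.

## Working session

There is one attempt and no reset: what is moved stays moved. The work goes in short steps, Python scripts to look and compute and a tool call to move; the robot and the scene stay as the last step left them, time stands still between calls to the robot, and variables do not carry over. Pictures are saved under pics/ and viewed, at most 10 in all, crops included, and the job is handed in when it is done.

Besides the shell and the picture viewer there is one more tool, called after ">>>" by a JSON object that holds its "fn" and its "kwargs". step_arm: Moves the arm, as the interface text tells. Its arguments: {"type":"object","properties":{"steps":{"type":"string"},"grip":{"type":"number"},"grip_force":{"type":"number"}},"required":["steps"]}

```bash
mkdir -p pics
cat > h.py <<'E'
import numpy as np, cv2
from plant import readout, optics, workorder
def K(n):
    i=optics.camera_info(n); f=200/np.tan(np.radians(i['vfov'])/2)
    return np.array([[f,0,i['cx']],[0,f,i['cy']],[0,0,1.]]),np.array(i['dist'],float),np.array(i['camera_from_world'])
def ray(cam,px):
    k,d,T=cam; u=cv2.undistortPointsIter(np.array(px,float).reshape(-1,1,2),k,d,None,None,(3,50,1e-9)).reshape(-1,2) if hasattr(cv2,'undistortPointsIter') else cv2.undistortPoints(np.array(px,float).reshape(-1,1,2),k,d).reshape(-1,2)
    R,t=T[:3,:3],T[:3,3]; return -R.T@t, np.c_[u,np.ones(len(u))]@R
def plane(cam,px,z):
    o,d=ray(cam,px); return o+d*((z-o[2])/d[:,2])[:,None]
def proj(cam,P):
    k,d,T=cam; return cv2.projectPoints(np.array(P,float).reshape(-1,3),cv2.Rodrigues(T[:3,:3])[0],T[:3,3],k,d)[0].reshape(-1,2)
def tri(c1,p1,c2,p2):
    o1,d1=ray(c1,p1);o2,d2=ray(c2,p2);out=[]
    for a,b in zip(d1,d2):
        s=np.linalg.lstsq(np.c_[a,-b],o2-o1,rcond=None)[0]
        A,B=o1+a*s[0],o2+b*s[1]; out.append([*((A+B)/2),np.linalg.norm(A-B)])
    return np.array(out)
def snap(n,f):
    c=K(n); im=optics.get_image(n); cv2.imwrite('pics/'+f,im[:,:,::-1]); np.savez('pics/'+f+'.npz',k=c[0],d=c[1],T=c[2]); return im,c
def load(f):
    z=np.load('pics/'+f+'.npz'); return cv2.imread('pics/'+f),(z['k'],z['d'],z['T'])
E
python3 - <<'E'
from h import *
for n in('scene','top','wrist'):
    im,c=snap(n,n+'0.png'); print(n,c[0][0,0],c[1],np.round(-c[2][:3,:3].T@c[2][:3,3],3),np.round(c[2][2,:3],2))
a=cv2.imread('pics/scene0.png');b=cv2.imread('pics/top0.png')
print(readout.get_obs())
E
```

```text
scene 401.7209089160882 [0.00837812 0.         0.         0.         0.        ] [-0.096 -1.108  0.68 ] [ 0.45  0.77 -0.46]
top 371.81354349190894 [0.0069234 0.        0.        0.        0.       ] [ 0.328 -0.196  1.092] [ 0.11  0.   -0.99]
wrist 281.273007666732 [0.0162476 0.        0.        0.        0.       ] [ 0.231 -0.613  0.384] [-0.27 -0.07 -0.96]
{'time_s': 0.15, 'joints': array([ 1.28799161,  0.46818847, -0.01156348,  1.60341823,  0.00603199,
        1.07140598, -0.05633336]), 'joint_vel': array([-1.19351653e-03, -2.21113787e-03, -2.95432562e-04, -2.22506374e-03,
       -7.10294840e-05,  1.42510022e-03,  4.10275786e-04]), 'effort': array([ 1.10670426e-03, -5.20951152e+01, -1.22138570e-02, -2.43976933e+01,
       -5.66113601e-02,  1.53076672e-02,  1.24693988e-04]), 'ee_pos': array([ 0.15417995, -0.63098036,  0.2138478 ]), 'orientation': array([-3.14021331e+00,  1.51054013e-04,  2.39686633e-01]), 'contact_force': array([0.1367589 , 0.53178092, 1.22592581]), 'moment': array([ 0.0289616 ,  0.00920861, -0.05061177]), 'grip_force': 0.0, 'finger_gap': 0.9963357649927819}
```

View pics/scene0.png

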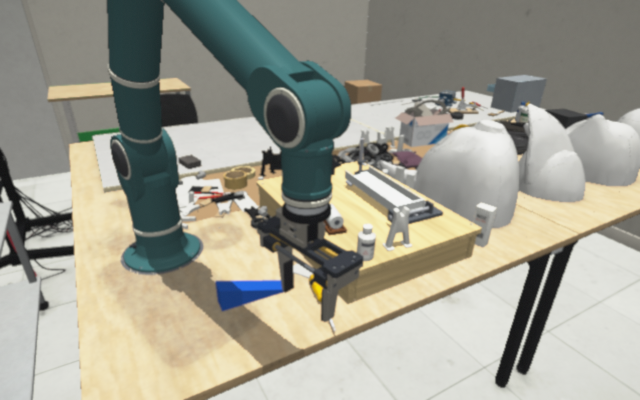

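View pics/top0.png

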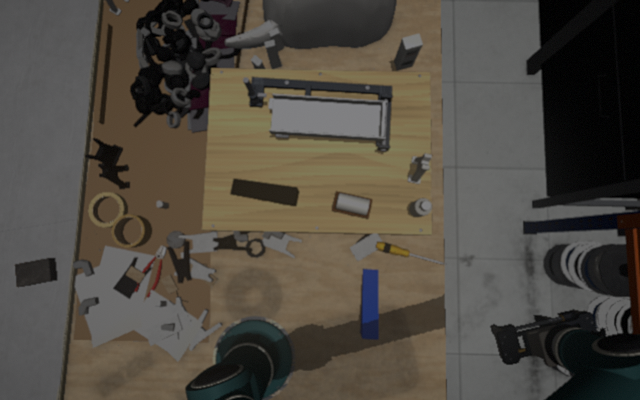

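The scene view shows the arm hiding part of the deck. In the top view, these could be taken for the wedge: the black wedge shape on the deck (265,192), the blue one on the table (370,303) and the dark pieces at left (110,165) and (180,262). I choose the black one on the deck. The roller is in the cradle at (352,204), the chute is at (328,118) and the gauge is at (255,92).

Run:
```python
from h import *
b,c=load('top0.png'); cr=b[65:235,200:440]; cr=cv2.resize(cr,None,fx=3.3,fy=3.3,interpolation=cv2.INTER_CUBIC); cv2.imwrite('pics/crop1.png',np.clip(cr*1.7,0,255))
hsv=cv2.cvtColor(b,cv2.COLOR_BGR2HSV); m=(b.max(2)<55).astype(np.uint8); m2=np.zeros_like(m); m2[165:220,215:315]=m[165:220,215:315]
n,l,s,ce=cv2.connectedComponentsWithStats(m2); i=1+s[1:,4].argmax(); r=cv2.minAreaRect(np.argwhere(l==i)[:,::-1].astype(np.float32)); print(s[i],r)
box=cv2.boxPoints(r); print(np.round(plane(c,box,.105),3))
print('deck corners',np.round(plane(c,[[210,68],[431,72],[432,233],[202,230]],.105),3))
print('roller',np.round(plane(c,[[352,204]],.138),3),'chute',np.round(plane(c,[[271,96],[389,101],[386,142],[270,133]],.168),3))
for n,P in(('bottle',[420,208]),('fork',[420,168])): print(n,np.round(plane(c,[P],.15),3))
```

```text
[ 231  179   67   27 1080] ((264.54400634765625, 191.00799560546875), (66.00872802734375, 17.351886749267578), 10.30484676361084)
[[ 0.451  0.061  0.105]
 [ 0.497  0.055  0.105]
 [ 0.469 -0.121  0.105]
 [ 0.423 -0.114  0.105]]
deck corners [[ 0.801  0.136  0.105]
 [ 0.803 -0.478  0.105]
 [ 0.358 -0.477  0.105]
 [ 0.352  0.132  0.105]]
roller [[ 0.427 -0.262  0.138]] chute [[ 0.699 -0.047  0.168]
 [ 0.692 -0.351  0.168]
 [ 0.584 -0.344  0.168]
 [ 0.601 -0.048  0.168]]
bottle [[ 0.419 -0.434  0.15 ]]
fork [[ 0.522 -0.435  0.15 ]][ WARN:0@0.662] global loadsave.cpp:1063 imwrite_ Unsupported depth image for selected encoder is fallbacked to CV_8U.
```

View pics/crop1.png

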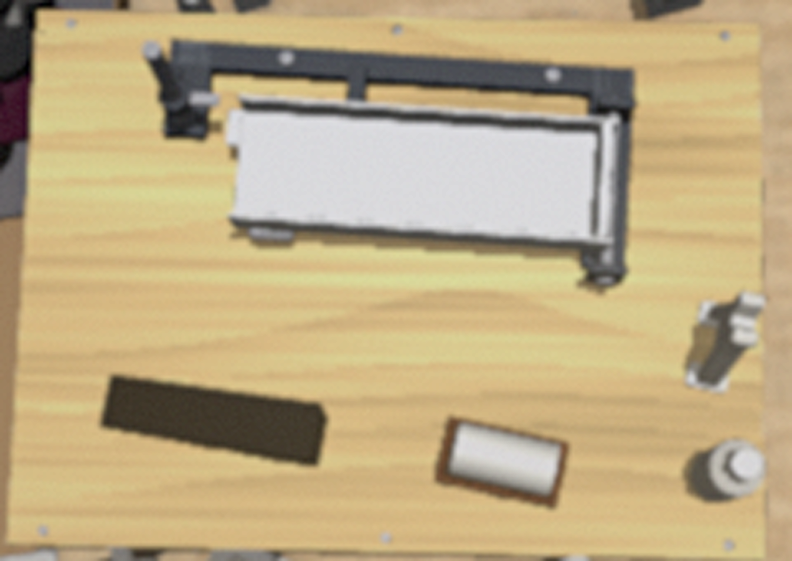

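The crop shows the black wedge at (210,420), with its wide, near and thick end on the right (-y) and its thin end on the left. The roller is in its cradle at (505,460), the lift bar is at (272,235) and the pointer is at (203,98). The black wedge matches the description, so I move the wrist camera over the deck next.

>>> {"fn": "step_arm", "kwargs": {"steps": "0 0 -0.05 0; 0 0 -0.1 0; 0.02 -0.02 -0.14 0; 0.05 -0.05 -0.16 -0.1; 0.08 -0.08 -0.18 -0.2; 0.11 -0.11 -0.2 -0.3; 0.143 -0.143 -0.2 -0.4; 0.176 -0.176 -0.2 -0.5; 0.21 -0.21 -0.2 -0.6; 0.243 -0.243 -0.2 -0.7; 0.276 -0.276 -0.2 -0.8; 0.276 -0.276 -0.2 -0.8", "grip": -1}}

```text
time_s: 1.35
ee_pos: [0.3603, -0.2918, 0.4151]
orientation: [3.141, -0.001, 1.052]
contact_force: [-0.2, -1.2, -0.0]
finger_gap: 1.002
grip_force: 0.0
```

Run:
```python
from h import *
snap('wrist','w1.png');snap('scene','s1.png');o=readout.get_obs();print(o['time_s'],o['ee_pos'],o['orientation'],o['joints'])
```

```text
1.45 [ 0.35711603 -0.29721148  0.41466065] [3.14144386e+00 7.57472160e-04 1.04128726e+00] [ 0.95974044  0.0154962  -0.33958625  1.73058876  0.00599359  1.3961788
  0.0896428 ]
```

View pics/w1.png

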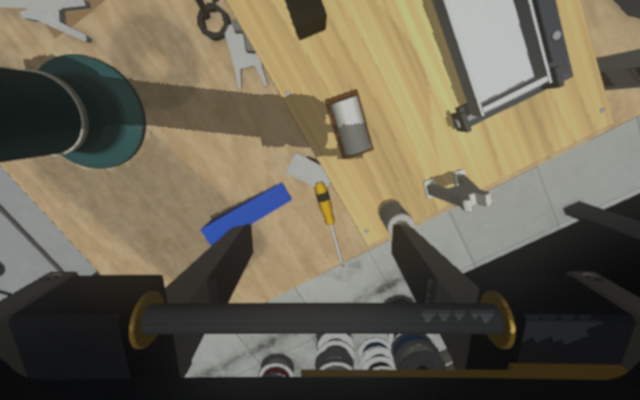

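The wrist view shows the roller at (349,125) and the wedge's thick end at the top edge (308,15). The blue decoy is at (245,212). I move on so the wedge, chute end and gauge are all in view.

>>> {"fn": "step_arm", "kwargs": {"steps": "0.04 0.027 0 -0.1; 0.08 0.055 0 -0.2; 0.12 0.082 0 -0.3; 0.15 0.109 0 -0.37; 0.15 0.109 0 -0.37; 0.15 0.109 0 -0.37"}}

```text
time_s: 2.05
ee_pos: [0.5264, -0.2253, 0.4133]
orientation: [-3.139, -0.0, 1.407]
contact_force: [-0.6, -0.5, -0.3]
finger_gap: 0.998
grip_force: 0.0
```

Run:
```python
from h import *
snap('wrist','w2.png');snap('scene','s2.png');o=readout.get_obs();print(o['time_s'],o['ee_pos'],o['orientation'],o['joints'])
```

```text
2.15 [ 0.52551339 -0.22576373  0.41425233] [-3.14046611e+00  9.62261703e-04  1.40558427e+00] [ 0.74112633  0.24488433 -0.489741    1.49581912  0.11650883  1.43069914
  0.08217872]
```

View pics/w2.png

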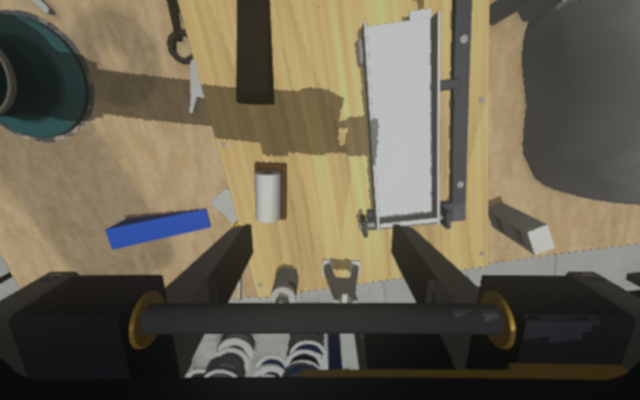

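The w2 view shows the wedge from above at (255,50), with its thick end at row 103. The roller is at (268,192), the chute floor corners at about (366,30)–(432,215), the lift bar at (361,50) and the lip at (420,15). Now the measurement over two views.

```bash
cat > m1.py <<'E'
from h import *
def comp(m,seed):
    n,l,s,c=cv2.connectedComponentsWithStats(m.astype(np.uint8)); return (l==l[seed[1],seed[0]]).astype(np.uint8),s[l[seed[1],seed[0]]]
def poly(m,e):
    c=max(cv2.findContours(m,cv2.RETR_EXTERNAL,cv2.CHAIN_APPROX_NONE)[0],key=cv2.contourArea); return cv2.approxPolyDP(c,e,True)[:,0]
t,ct=load('top0.png');w,cw=load('w2.png');w1,c1=load('w1.png')
mt,st=comp(t.max(2)<50,(265,192)); print('wedge top',st,poly(mt,1.5).tolist())
mw,sw=comp(w.max(2)<62,(255,60)); print('wedge w2',sw,poly(mw,1.5).tolist())
print('face',w[60:106:3,256].max(1),'top',t[192,285:302].max(1))
def white(im,seed,th,box=None):
    h=cv2.cvtColor(im,cv2.COLOR_BGR2HSV); return comp((h[...,1]<50)&(h[...,2]>th),seed)
res={}
for n,im,s,th in(('t',t,(352,204),90),('w',w,(268,192),110)):
    m,st=white(im,s,th); r=cv2.minAreaRect(np.argwhere(m>0)[:,::-1].astype(np.float32)); res[n]=r; print('roller',n,st,r)
print('roller c',np.round(tri(ct,[res['t'][0]],cw,[res['w'][0]]),4))
for n,im,c,s,th in(('t',t,ct,(330,118),120),('w',w,cw,(400,100),130)):
    m,st=white(im,s,th); print('floor',n,st,poly(m,2.5).tolist())
print(t[118,330],w[100,400],t[204,352],w[192,268])
def draw(im,f,x0,y0,x1,y1,k): cv2.imwrite('pics/'+f,cv2.resize(im[y0:y1,x0:x1],None,fx=k,fy=k,interpolation=cv2.INTER_CUBIC))
draw(w,'crop2.png',220,0,480,125,3)
a=cv2.resize(w[0:120,220:480],None,fx=3,fy=3,interpolation=cv2.INTER_CUBIC); b=cv2.resize(t[75:155,240:400],None,fx=780/160,fy=780/160*.58,interpolation=cv2.INTER_CUBIC)
cv2.imwrite('pics/crop2.png',np.vstack([a,np.clip(b*1.5,0,255).astype(np.uint8)]))
E
python3 m1.py
```

```text
wedge top [ 231  179   67   26 1044] [[234, 180], [232, 193], [295, 204], [296, 188]]
wedge w2 [ 237    0   37  104 3467] [[238, 0], [237, 101], [273, 103], [268, 1]]
face [49 50 48 48 49 48 48 47 48 46 47 43 42 43 41 98] top [ 39  39  39  40  37  39  39  40  39  40  41  36  34  55  97 124 128]
roller t [337 194  33  20 424] ((352.85296630859375, 203.08827209472656), (31.772165298461914, 13.339459419250488), 14.03624439239502)
roller w [ 255  174   25   49 1129] ((267.0, 198.0), (48.0, 24.0), 90.0)
roller c [[ 0.4284 -0.2642  0.1454  0.001 ]]
floor t [ 268   98  112   39 3311] [[270, 98], [268, 107], [273, 108], [270, 129], [377, 136], [379, 106]]
floor w [  363     8    79   223 12724] [[429, 8], [410, 11], [409, 19], [367, 26], [365, 21], [363, 24], [370, 119], [375, 118], [378, 125], [373, 165], [378, 230], [394, 223], [439, 223], [441, 217], [438, 11], [437, 217], [379, 223], [381, 216], [431, 210]]
[130 128 128] [188 189 187] [128 127 129] [182 188 187]
```

View pics/crop2.png

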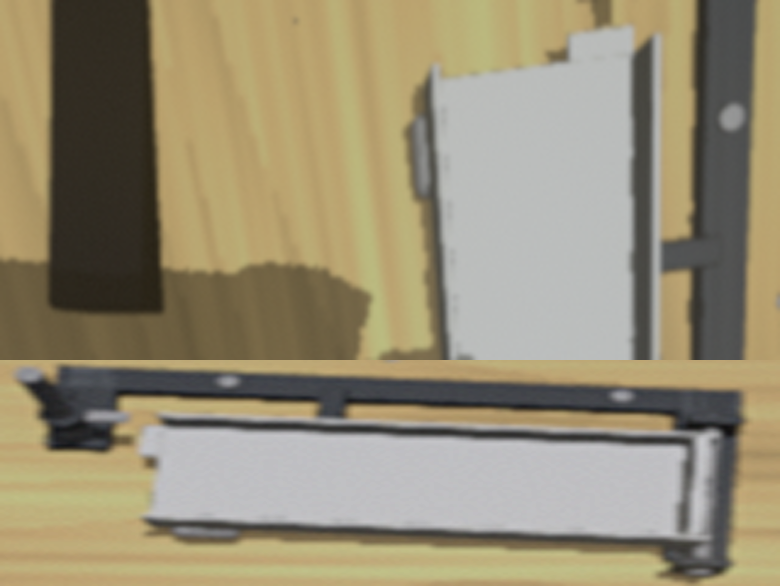

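The crop shows the wedge's thick end edge at w2 (237–274,103). The lip corners are at w2 (409,12.7)/(431,9), the far floor corners at (430,20) and (431,210), and the bar at about (360,53). Next I turn these into the stand pose.

```bash
cat > m2.py <<'E'
from h import *
t,ct=load('top0.png');w,cw=load('w2.png')
P={'lipL':((268.7,109.7),(409.3,12.7)),'lipR':((268.7,98.7),(431.3,9)),'floorfree':((272.8,98.7),(430.3,20)),'floorhinge':((379,106),(431,210)),'wallfree':((270.8,131.9),(365,22))}
for n,(a,b) in P.items():
    z=.168 if 'wall' in n else .138
    print(n,'top',np.round(plane(ct,[a],z)[0,:2],4),'w',np.round(plane(cw,[b],z)[0,:2],4),'tri',np.round(tri(ct,[a],cw,[b])[0],4))
# wedge corners: thick end
for n,a,b in(('thickL',(295.8,204.5),(237,101.5)),('thickR',(297,188),(273.5,103))): print(n,np.round(tri(ct,[a],cw,[b])[0],4), 'top z.169',np.round(plane(ct,[a],.169)[0],4),'w2',np.round(plane(cw,[b],.169)[0],4))
print('thin top',np.round(plane(ct,[(233.5,179.5),(231.3,193.3)],.11),4))
print('bar',np.round(plane(cw,[(360,53)],.13),4))
E
python3 m2.py
```

```text
lipL top [ 0.6732 -0.0375] w [ 0.6786 -0.0377] tri [ 0.6866 -0.0311  0.1064  0.0043]
lipR top [ 0.7034 -0.0363] w [ 0.7086 -0.0384] tri [ 0.7213 -0.0292  0.0983  0.0043]
floorfree top [ 0.7037 -0.0473] w [ 0.7066 -0.0514] tri [ 0.7346 -0.035   0.0613  0.0014]
floorhinge top [ 0.6897 -0.3301] w [ 0.6929 -0.3316] tri [ 0.6902 -0.3299  0.141   0.0031]
wallfree top [ 0.6038 -0.0501] w [ 0.612  -0.0459] tri [ 0.6144 -0.0426  0.141   0.0078]
thickL [ 0.4203 -0.1157  0.1556  0.006 ] top z.169 [ 0.4189 -0.1198  0.169 ] w2 [ 0.4239 -0.1138  0.169 ]
thickR [ 0.4669 -0.1198  0.1261  0.0034] top z.169 [ 0.4606 -0.1215  0.169 ] w2 [ 0.4738 -0.124   0.169 ]
thin top [[0.4882 0.0537 0.11  ]
 [0.4509 0.0577 0.11  ]]
bar [[ 0.6068 -0.0747  0.13  ]]
```

Stand origin is ≈ (0.651, -0.195) with yaw -2.8°. The bar is at stand x ≈ -50, y ≈ 118, which agrees with the text. The wedge's thick end is ≈ (0.440, -0.118) and its axis points to 80.5°. Moving to the grasp, 25 mm from the thick end.

>>> {"fn": "step_arm", "kwargs": {"steps": "0.03 -0.025 0.02 0; 0.06 -0.05 0.04 0; 0.09 -0.08 0.06 0; 0.117 -0.101 0.09 0; 0.117 -0.101 0.135 0; 0.117 -0.101 0.18 0; 0.117 -0.101 0.22 0; 0.117 -0.101 0.25 0; 0.117 -0.101 0.275 0; 0.117 -0.101 0.294 0; 0.117 -0.101 0.294 0; 0.117 -0.101 0.294 0"}}

```text
time_s: 3.35
ee_pos: [0.4458, -0.0932, 0.1213]
orientation: [3.141, 0.001, 1.407]
contact_force: [0.0, -0.3, 0.5]
finger_gap: 1.002
grip_force: 0.0
```

>>> {"fn": "step_arm", "kwargs": {"steps": "0 0 0 0; 0 0 0 0; 0 0 0 0; 0 0 0 0; 0 0 0 0; 0 0 0 0; 0 0 0 0; 0 0 0 0; 0 0 0 0; 0 0 0 0", "grip": 1, "grip_force": 30}}

```text
time_s: 4.35
ee_pos: [0.4462, -0.092, 0.1207]
orientation: [3.141, 0.0, 1.41]
contact_force: [1.4, -1.1, 0.9]
finger_gap: 0.48
grip_force: 29.9
```

Run:
```python
from h import *
snap('wrist','w3.png');snap('top','t3.png');o=readout.get_obs();print(o['time_s'],o['ee_pos'],o['orientation'],o['joints'],o['finger_gap'],o['contact_force'])
```

```text
4.45 [ 0.44622897 -0.0920137   0.1206804 ] [3.14101731e+00 4.23320218e-05 1.40977069e+00] [ 0.59366515  0.33671783 -0.53537734  2.11617777  0.2504973   0.74818874
 -0.26302073] 0.4779226428018761 [0.74758074 0.16746408 0.42740421]
```

View pics/w3.png

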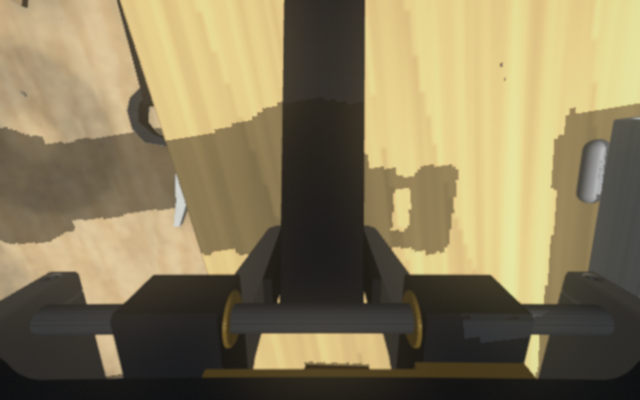

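The wedge is pinched (opening 44 mm) and centred in the view. The lifting bar shows at (591,171). I locate the bar and the wedge tip with the new pictures.

Run:
```python
from h import *
w,c=load('w3.png');t,ct=load('t3.png')
print('bar',np.round(plane(c,[(591,171),(595,142),(588,200)],.130),4))
m=(t.max(2)<50).astype(np.uint8);m[:,:215]=0;m[:165]=0;m[225:]=0
n,l,s,ce=cv2.connectedComponentsWithStats(m);i=1+s[1:,4].argmax();cc=cv2.findContours((l==i).astype(np.uint8),0,1)[0][0]
p=cv2.approxPolyDP(cc,1.5,True)[:,0];print(s[i],p.tolist()); q=p[p[:,0]<245]; print(np.round(plane(ct,q,.11),4))
```

```text
bar [[ 0.6058 -0.0715  0.13  ]
 [ 0.6062 -0.055   0.13  ]
 [ 0.6059 -0.0892  0.13  ]]
[ 533  165  107   43 3468] [[533, 207], [568, 204], [599, 197], [634, 197], [639, 200], [639, 165], [546, 165], [547, 194], [549, 197], [533, 201]]Traceback (most recent call last):
  File "<stdin>", line 6, in <module>
  File "h.py", line 10, in plane
    o,d=ray(cam,px); return o+d*((z-o[2])/d[:,2])[:,None]
        ~~~^^^^^^^^
  File "h.py", line 7, in ray
    k,d,T=cam; u=cv2.undistortPointsIter(np.array(px,float).reshape(-1,1,2),k,d,None,None,(3,50,1e-9)).reshape(-1,2) if hasattr(cv2,'undistortPointsIter') else cv2.undistortPoints(np.array(px,float).reshape(-1,1,2),k,d).reshape(-1,2)
                 ~~~~~~~~~~~~~~~~~~~~~~~^^^^^^^^^^^^^^^^^^^^^^^^^^^^^^^^^^^^^^^^^^^^^^^^^^^^^^^^^^^^^^
cv2.error: OpenCV(4.12.0) /io/opencv/modules/calib3d/src/undistort.dispatch.cpp:347: error: (-215:Assertion failed) CV_IS_MAT(_src) && CV_IS_MAT(_dst) && (_src->rows == 1 || _src->cols == 1) && (_dst->rows == 1 || _dst->cols == 1) && _src->cols + _src->rows - 1 == _dst->rows + _dst->cols - 1 && (CV_MAT_TYPE(_src->type) == CV_32FC2 || CV_MAT_TYPE(_src->type) == CV_64FC2) && (CV_MAT_TYPE(_dst->type) == CV_32FC2 || CV_MAT_TYPE(_dst->type) == CV_64FC2) in function 'cvUndistortPointsInternal'
```

>>> {"fn": "step_arm", "kwargs": {"steps": "0 0 -0.012 0; 0.003 -0.002 -0.014 0.14; 0.006 -0.004 -0.014 0.28; 0.009 -0.006 -0.014 0.42; 0.012 -0.008 -0.014 0.56; 0.015 -0.01 -0.014 0.7; 0.018 -0.012 -0.014 0.84; 0.021 -0.014 -0.014 0.98; 0.026 -0.014 -0.014 1.12; 0.026 -0.014 -0.014 1.26; 0.026 -0.014 -0.014 1.4; 0.026 -0.014 -0.014 1.459"}}

```text
time_s: 5.65
ee_pos: [0.4356, -0.0637, 0.1349]
orientation: [-3.141, 0.001, -0.053]
contact_force: [0.1, 0.5, -3.2]
finger_gap: 0.481
grip_force: 29.9
```

>>> {"fn": "step_arm", "kwargs": {"steps": "0 0 0 0; 0 0 0 0; 0 0 0 0"}}

```text
time_s: 5.95
ee_pos: [0.4361, -0.064, 0.1347]
orientation: [-3.141, 0.0, -0.048]
contact_force: [-0.0, -0.8, -2.2]
finger_gap: 0.479
grip_force: 29.9
```

Run:
```python
from h import *
snap('wrist','w4.png');snap('top','t4.png');o=readout.get_obs();print(o['time_s'],o['ee_pos'],o['orientation'],o['joints'],o['finger_gap'],o['contact_force'])
a=cv2.imread('pics/t4.png')[65:235,200:440];b=cv2.imread('pics/w4.png')
cv2.imwrite('pics/v4.png',np.vstack([np.clip(cv2.resize(a,(424,300))*1.5,0,255).astype(np.uint8),cv2.resize(b,(424,265))]))
```

```text
6.05 [ 0.43615783 -0.06406556  0.13459709] [-3.14148967e+00  2.53414553e-04 -4.87866492e-02] [ 0.32810701  0.25300707 -0.2902424   2.15014176  0.10495469  0.75161236
 -1.64979419] 0.476337067966752 [-0.02041322 -0.19417557 -2.34152313]
```

View pics/v4.png

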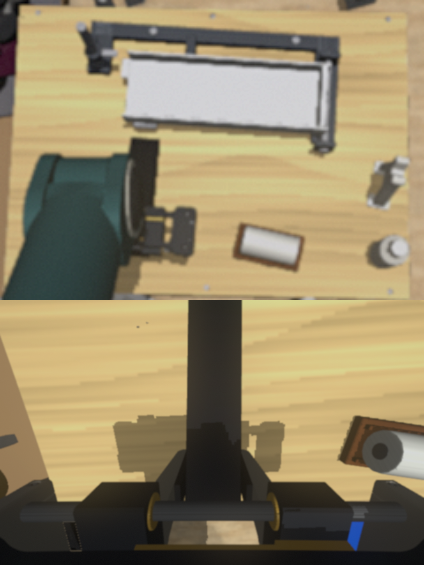

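The tip is at (147,138) in the crop. It points straight at the bar (147,125), about 20 mm short, as planned. I lower it and push in.

>>> {"fn": "step_arm", "kwargs": {"steps": "0 0 0.007 0; 0 0 0.0135 0; 0.01 0 0.0135 0; 0.02 0 0.0135 0; 0.03 0 0.0135 0; 0.04 0 0.0135 0; 0.05 0 0.0135 0; 0.06 0 0.0135 0; 0.07 0 0.0135 0; 0.08 0 0.0135 0; 0.09 0 0.0135 0; 0.09 0 0.0135 0"}}

```text
time_s: 7.25
ee_pos: [0.525, -0.0684, 0.1201]
orientation: [-3.142, 0.005, -0.049]
contact_force: [-3.1, 0.2, -0.7]
finger_gap: 0.476
grip_force: 30.0
```

>>> {"fn": "step_arm", "kwargs": {"steps": "0.005 0 0 0; 0.01 0 0 0; 0.01 0 0 0; 0.01 0 0 0"}}

```text
time_s: 7.65
ee_pos: [0.5343, -0.0689, 0.1201]
orientation: [3.142, 0.005, -0.049]
contact_force: [-4.8, -0.9, -3.2]
finger_gap: 0.476
grip_force: 30.0
```

Run:
```python
from h import *
snap('wrist','w5.png');snap('scene','s5.png');o=readout.get_obs();print(o['time_s'],o['ee_pos'],o['orientation'],o['joints'],o['finger_gap'],o['contact_force'])
```

```text
7.75 [ 0.53435392 -0.06891538  0.12017756] [ 3.14153871  0.00438235 -0.04941181] [ 0.27813984  0.42481912 -0.26160101  1.93717831  0.14880579  0.80240693
 -1.68561591] 0.4759979551094118 [-4.33376315  0.68966495 -2.88946488]
```

The force shows the bar is riding on the ramp (d ≈ 78 mm). I release, rise and look at the lip and pointer from two sides.

>>> {"fn": "step_arm", "kwargs": {"steps": "0 0 0 0; 0 0 0 0; 0 0 0 0; 0 0 0 0; 0 0 0 0; 0 0 0 0; 0 0 -0.03 0; 0 0 -0.07 0; 0 0 -0.12 0; 0.03 -0.02 -0.155 0; 0.05 -0.06 -0.16 0; 0.065 -0.105 -0.16 0", "grip": -1}}

```text
time_s: 8.95
ee_pos: [0.6086, 0.0322, 0.2835]
orientation: [3.141, -0.005, -0.053]
contact_force: [0.1, 0.5, -0.3]
finger_gap: 1.001
grip_force: 0.0
```

>>> {"fn": "step_arm", "kwargs": {"steps": "0.01 -0.045 0 0; 0.02 -0.085 0 0; 0.02 -0.118 0 0; 0.02 -0.118 0 0; 0.02 -0.118 0 0; 0.02 -0.118 0 0"}}

```text
time_s: 9.55
ee_pos: [0.6323, 0.1479, 0.2809]
orientation: [3.14, -0.0, -0.051]
contact_force: [-0.1, -0.2, -0.1]
finger_gap: 1.002
grip_force: 0.0
```

Run:
```python
from h import *
snap('wrist','wA.png');o=readout.get_obs();print(o['time_s'],o['ee_pos'],o['orientation'],o['joints'])
```

```text
9.6 [0.6323229  0.14757391 0.28103216] [ 3.14053194e+00 -1.70171915e-04 -5.17518247e-02] [-0.03180727  0.44225775 -0.34816066  1.512775    0.15755833  1.21437558
 -2.02673802]
```

>>> {"fn": "step_arm", "kwargs": {"steps": "0 0.045 0 0; 0 0.09 0 0; 0 0.135 0 0; 0 0.18 0 0; 0 0.225 0 0; 0 0.27 0 0; 0 0.315 0 0; 0 0.36 0 0; 0 0.39 0 0; 0 0.39 0 0; 0 0.39 0 0; 0 0.39 0 0"}}

```text
time_s: 10.8
ee_pos: [0.6129, -0.2388, 0.2813]
orientation: [-3.141, -0.0, -0.048]
contact_force: [-0.2, 0.1, 0.1]
finger_gap: 0.999
grip_force: 0.0
```

Run:
```python
from h import *
snap('wrist','wB.png');o=readout.get_obs();print(o['time_s'],o['ee_pos'],o['orientation'],o['joints'])
L=[]
for f in('wA.png','wB.png'):
    im,c=load(f); p=proj(c,[(.691,-.036,.155),(.706,.0025,.247),(.606,-.072,.14),(.6917,-.03,.16)]); print(p.round(1).tolist())
    x,y=p[0]; x0=int(np.clip(x-65,0,510));y0=int(np.clip(y-50,0,300)); print(f,'crop origin',x0,y0)
    L.append(cv2.resize(im[y0:y0+100,x0:x0+130],None,fx=3,fy=5.9 if 0 else 3,interpolation=cv2.INTER_CUBIC))
big=np.hstack(L); ov=np.hstack([cv2.resize(load(f)[0],(390,244)) for f in('wA.png','wB.png')])
cv2.imwrite('pics/AB.png',np.vstack([big,ov]))
```

```text
10.85 [ 0.61303582 -0.2383933   0.28131744] [-3.14097136e+00 -3.04991561e-04 -4.73105862e-02] [ 0.48314693  0.44258448 -0.22864856  1.49648813  0.10305573  1.2142271
 -1.37830476]
[[498.8, 123.1], [526.0, 108.6], [513.4, 197.2], [495.8, 122.9]]
wA.png crop origin 433 73
[[117.6, 122.8], [-41.4, 106.7], [176.9, 197.1], [107.8, 122.5]]
wB.png crop origin 52 72
```

View pics/AB.png

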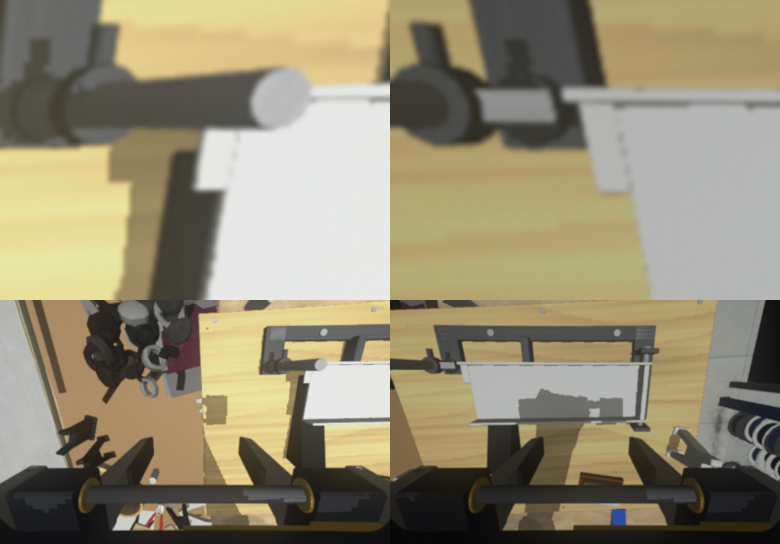

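In view A the post hides the pointer. In view B the pointer's upper face ends at tip corners (104.3,101.3) and (107.3,112.7), and the lip's outer edge runs (116.3,107)–(121,135.3). I take another view from nearly overhead.

>>> {"fn": "step_arm", "kwargs": {"steps": "0 -0.045 0 0; 0 -0.09 0 0; 0 -0.135 0 0; 0 -0.17 0 0; 0 -0.2 0 0; 0 -0.2 0 0; 0 -0.2 0 0"}}

```text
time_s: 11.55
ee_pos: [0.6226, -0.0385, 0.2813]
orientation: [3.141, -0.0, -0.046]
contact_force: [0.3, -0.8, -0.4]
finger_gap: 0.999
grip_force: 0.0
```

Run:
```python
from h import *
snap('wrist','wC.png');o=readout.get_obs();print(o['time_s'],o['ee_pos'],o['orientation'])
im,c=load('wC.png');b,cb=load('wB.png')
for z in(.155,.16,.165): print(z,proj(c,np.vstack([plane(cb,[(104.3,101.3),(107.3,112.7)],z),plane(cb,[(116.3,107),(121,135.3)],z)])).round(1).tolist())
p=proj(c,[(.691,-.036,.155)])[0];x0,y0=int(p[0]-45),int(max(p[1]-50,0));print('C origin',x0,y0)
C=cv2.resize(im[y0:y0+90,x0:x0+100],None,fx=5,fy=5,interpolation=cv2.INTER_CUBIC)
B=cv2.resize(b[90:145,80:140],None,fx=5,fy=5,interpolation=cv2.INTER_CUBIC)
cv=np.zeros((450,800,3),np.uint8);cv[:450,:500]=C;cv[:275,500:800]=B;cv2.imwrite('pics/C.png',cv)
```

```text
11.6 [ 0.62259476 -0.04021386  0.28119016] [ 3.14079097e+00 -1.15220034e-04 -4.85110304e-02]
0.155 [[306.8, 102.2], [307.4, 113.5], [317.4, 107.8], [316.4, 135.9]]
0.16 [[310.2, 102.2], [310.8, 113.5], [320.8, 107.8], [319.7, 135.9]]
0.165 [[313.8, 102.2], [314.4, 113.5], [324.3, 107.8], [323.2, 135.9]]
C origin 270 73
```

View pics/C.png

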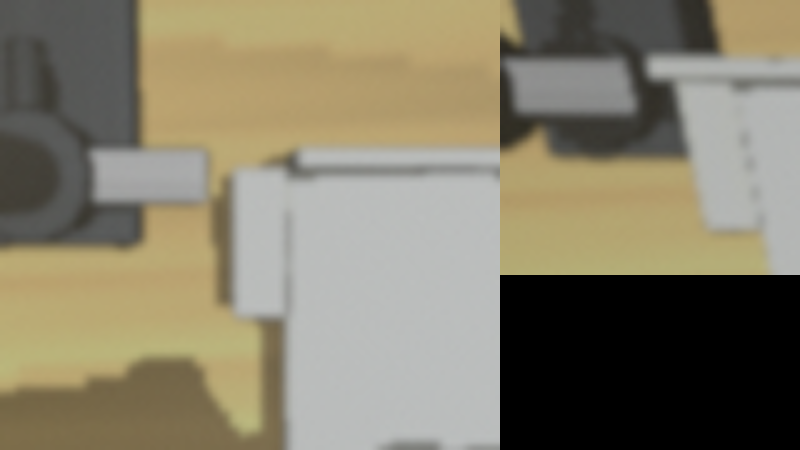

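View C shows the pointer tip edge at x ≈ 311.4 (rows 103–113) and the lip's outer edge at x ≈ 316.6 (rows 107–136). The pointer is higher than the lip by about 4–5 mm. Next step is to refine this with subpixel edges.

```bash
cat > lip.py <<'E'
from h import *
import sys
from scipy.ndimage import gaussian_filter
def edge(g,r,x0,x1,sgn):
    p=gaussian_filter(g[r],1.0); d=np.gradient(p)[x0:x1]*sgn; i=int(d.argmax()); i=min(max(i,1),len(d)-2); a,b,c=d[i-1:i+2]; return x0+i+.5*(a-c)/(a-2*b+c)
def zfit(cb,eb,cc,ec):
    # eb: list (x,r) edge in B; line fit in C x=f(r); find z so that projections lie on it
    f=np.polyfit([q[1] for q in ec],[q[0] for q in ec],1); zs=np.linspace(.13,.18,101)
    R=[np.mean([(lambda q:q[0]-np.polyval(f,q[1]))(proj(cc,plane(cb,[e],z))[0]) for e in eb]) for z in zs]
    return np.interp(0,R,zs)
def run(fb,fc,lb,lc,pb=(98,118),pc=(300,318)):
    b,cb=load(fb);c,cc=load(fc); B,C=b[...,0].astype(float),c[...,0].astype(float)
    Pb=[(edge(B,r,*pb,-1),r) for r in range(105,112)];Pc=[(edge(C,r,*pc,-1),r) for r in range(105,112)]
    Lb=[(edge(B,r,*lb,1),r) for r in range(115,133)];Lc=[(edge(C,r,*lc,1),r) for r in range(113,133)]
    for n,q in(('Pb',Pb),('Pc',Pc),('Lb',Lb),('Lc',Lc)): print(n,np.round([e[0] for e in q],1).tolist())
    print('pointer z',zfit(cb,Pb,cc,Pc),'lip z',zfit(cb,Lb,cc,Lc))
if __name__=='__main__': run('wB.png','wC.png',(112,126),(312,324))
E
python3 lip.py
```

```text
Pb [105.4, 105.7, 105.9, 106.2, 106.7, 106.9, 106.9]
Pc [310.6, 310.6, 310.6, 310.7, 310.9, 310.9, 310.9]
Lb [116.3, 116.4, 116.6, 116.9, 117.2, 117.3, 117.5, 117.7, 118.1, 118.4, 118.6, 118.6, 118.8, 119.1, 119.3, 119.6, 119.7, 119.9]
Lc [316.1, 316.1, 316.1, 316.1, 316.1, 316.1, 316.1, 316.1, 316.2, 316.2, 316.2, 316.2, 316.2, 316.2, 316.2, 316.2, 316.2, 316.2, 316.2, 316.2]
pointer z 0.16007853779492626 lip z 0.155440549221956
```

Run:
```python
from h import *
b,_=load('wB.png');c,cc=load('wC.png')
for r in(105,107,109,111): print(r,b[r,96:114].tolist().__str__())
print(c[108,302:318].tolist(), np.round(-cc[2][:3,:3].T@cc[2][:3,3],3))
```

```text
105 [[143, 143, 143], [143, 144, 143], [143, 143, 142], [142, 143, 142], [143, 144, 143], [142, 143, 142], [142, 144, 142], [142, 143, 142], [135, 136, 136], [115, 116, 116], [78, 81, 82], [51, 57, 59], [54, 60, 61], [84, 89, 89], [117, 120, 119], [129, 133, 132], [130, 134, 133], [131, 136, 135]]
107 [[143, 143, 142], [142, 143, 142], [142, 143, 142], [142, 143, 142], [143, 143, 142], [142, 143, 142], [143, 144, 142], [143, 144, 143], [140, 142, 141], [125, 126, 125], [89, 91, 92], [58, 63, 64], [46, 53, 54], [44, 50, 52], [45, 51, 53], [48, 54, 56], [50, 56, 58], [59, 65, 65]]
109 [[138, 139, 139], [138, 139, 138], [137, 139, 138], [138, 139, 138], [138, 139, 138], [138, 139, 138], [139, 140, 139], [138, 139, 138], [138, 140, 138], [133, 135, 134], [114, 116, 115], [79, 83, 83], [54, 59, 60], [44, 50, 52], [40, 48, 50], [41, 48, 50], [44, 50, 52], [51, 56, 57]]
111 [[131, 132, 132], [131, 132, 132], [132, 132, 132], [132, 133, 132], [131, 132, 132], [132, 133, 132], [131, 132, 132], [134, 134, 133], [133, 134, 132], [132, 132, 132], [118, 119, 119], [82, 86, 87], [53, 58, 60], [43, 50, 52], [41, 49, 52], [41, 49, 51], [46, 52, 54], [50, 55, 56]]
[[169, 169, 168], [169, 170, 169], [168, 169, 168], [170, 170, 169], [170, 169, 168], [169, 169, 168], [170, 171, 170], [169, 170, 169], [158, 162, 162], [130, 150, 157], [115, 157, 171], [111, 159, 176], [100, 144, 160], [103, 136, 149], [132, 149, 155], [166, 172, 172]] [ 0.702 -0.043  0.452]
```

The pointer is 4.6–5 mm above the lip, and lip rise ≈ 0.4 × push, so I push in about 12 mm more.

>>> {"fn": "step_arm", "kwargs": {"steps": "-0.045 0.015 0 0; -0.087 0.033 0.02 0; -0.087 0.033 0.065 0; -0.087 0.033 0.11 0; -0.087 0.033 0.145 0; -0.087 0.033 0.161 0; -0.087 0.033 0.161 0; -0.087 0.033 0.161 0"}}

```text
time_s: 12.4
ee_pos: [0.5345, -0.0699, 0.1205]
orientation: [3.141, -0.0, -0.051]
contact_force: [-0.3, 0.0, 0.1]
finger_gap: 0.997
grip_force: 0.0
```

>>> {"fn": "step_arm", "kwargs": {"steps": "0 0 0 0; 0 0 0 0; 0 0 0 0; 0 0 0 0; 0 0 0 0; 0 0 0 0; 0 0 0 0", "grip": 1, "grip_force": 30}}

```text
time_s: 13.1
ee_pos: [0.5342, -0.0689, 0.1201]
orientation: [3.142, -0.0, -0.05]
contact_force: [-0.9, -0.0, 1.9]
finger_gap: 0.479
grip_force: 30.0
```

>>> {"fn": "step_arm", "kwargs": {"steps": "0.004 0 0 0; 0.008 0 0 0; 0.012 0 0 0; 0.012 0 0 0; 0.012 0 0 0"}}

```text
time_s: 13.6
ee_pos: [0.5399, -0.0693, 0.1198]
orientation: [3.141, 0.014, -0.05]
contact_force: [-16.9, 0.8, 16.0]
finger_gap: 0.478
grip_force: 30.0
```

>>> {"fn": "step_arm", "kwargs": {"steps": "0 0 0 0; 0 0 0 0; 0 0 0 0; 0 0 0 0; 0 0 0 0; 0 0 0 0; 0 0 -0.03 0; 0 0 -0.07 0; 0 0 -0.12 0; 0.03 -0.01 -0.16 0; 0.074 -0.033 -0.161 0; 0.074 -0.033 -0.161 0", "grip": -1}}

```text
time_s: 14.8
ee_pos: [0.6259, -0.0365, 0.2817]
orientation: [-3.139, -0.004, -0.045]
contact_force: [0.5, 0.8, -0.0]
finger_gap: 1.001
grip_force: 0.0
```

>>> {"fn": "step_arm", "kwargs": {"steps": "0 0 0 0; 0 0 0 0"}}

```text
time_s: 15.0
ee_pos: [0.6208, -0.0407, 0.2803]
orientation: [3.141, 0.002, -0.05]
contact_force: [-0.6, -0.4, 0.5]
finger_gap: 1.002
grip_force: 0.0
```

Run:
```python
from h import *
snap('wrist','wC2.png');o=readout.get_obs();print(o['time_s'],o['ee_pos'],o['orientation'])
```

```text
15.05 [ 0.62070708 -0.04089172  0.28057071] [ 3.14095855e+00  1.36709581e-03 -5.01140728e-02]
```

>>> {"fn": "step_arm", "kwargs": {"steps": "0 0.045 0 0; 0 0.09 0 0; 0 0.135 0 0; 0 0.17 0 0; 0 0.2 0 0; 0 0.2 0 0; 0 0.2 0 0; 0 0.2 0 0"}}

```text
time_s: 15.85
ee_pos: [0.6118, -0.2384, 0.2813]
orientation: [-3.141, -0.0, -0.048]
contact_force: [0.7, -0.3, 0.6]
finger_gap: 0.996
grip_force: 0.0
```

Run:
```python
from h import *
snap('wrist','wB2.png');o=readout.get_obs();print(o['time_s'],o['ee_pos'],o['orientation'])
b,_=load('wB2.png');c,_=load('wC2.png')
print('B',b[120,90:130,0].tolist(),b[108,90:130,0].tolist());print('C',c[120,295:330,0].tolist(),c[108,295:330,0].tolist())
from lip import run
run('wB2.png','wC2.png',(108,126),(311,324))
```

```text
15.9 [ 0.61193484 -0.23809469  0.28128447] [-3.14091862e+00 -1.54478990e-04 -4.70496535e-02]
B [95, 89, 84, 82, 81, 81, 79, 75, 71, 70, 73, 79, 80, 82, 82, 81, 81, 82, 82, 82, 83, 82, 82, 82, 81, 87, 113, 151, 172, 177, 178, 179, 178, 177, 176, 176, 176, 172, 166, 167] [137, 137, 137, 137, 137, 137, 138, 137, 138, 138, 137, 137, 137, 138, 138, 138, 123, 85, 52, 42, 38, 39, 45, 72, 119, 158, 173, 177, 178, 177, 177, 177, 176, 176, 174, 175, 176, 178, 178, 179]
C [96, 107, 112, 113, 114, 112, 112, 113, 114, 113, 114, 113, 113, 113, 106, 88, 74, 75, 109, 155, 179, 184, 184, 185, 184, 184, 184, 185, 184, 175, 160, 170, 182, 184, 184] [161, 161, 160, 161, 161, 161, 161, 161, 161, 161, 162, 161, 154, 137, 116, 97, 82, 80, 111, 158, 180, 184, 184, 183, 184, 184, 185, 184, 184, 181, 177, 179, 183, 184, 184]
Pb [105.8, 106.2, 106.7, 106.9, 107.0, 107.1, 107.1]
Pc [307.7, 307.8, 308.2, 308.7, 309.0, 309.1, 309.2]
Lb [115.3, 115.4, 115.7, 116.0, 116.2, 116.4, 116.5, 116.8, 117.1, 117.4, 117.5, 117.6, 117.8, 118.1, 118.4, 118.6, 118.7, 119.0]
Lc [313.4, 313.4, 313.4, 313.4, 313.4, 313.4, 313.4, 313.4, 313.5, 313.5, 313.6, 313.6, 313.7, 313.7, 313.7, 313.8, 313.9, 314.1, 314.1, 314.2]
pointer z 0.16074085381442776 lip z 0.15751559822895933
```

The push met resistance: it reached only 6 mm, at 17 N in x. The lip rose 2.1 mm and the pointer has not moved, so about 3 mm remains. I regrip slightly higher and push slowly, watching the force.

>>> {"fn": "step_arm", "kwargs": {"steps": "-0.025 -0.04 0 0; -0.05 -0.08 0 0; -0.075 -0.12 0 0; -0.08 -0.165 0.01 0; -0.08 -0.165 0.05 0; -0.08 -0.165 0.09 0; -0.08 -0.165 0.13 0; -0.08 -0.165 0.15 0; -0.08 -0.165 0.158 0; -0.08 -0.165 0.158 0; -0.08 -0.165 0.158 0"}}

```text
time_s: 17.0
ee_pos: [0.541, -0.0707, 0.1243]
orientation: [3.142, -0.002, -0.048]
contact_force: [0.4, 0.1, -0.7]
finger_gap: 1.002
grip_force: 0.0
```

>>> {"fn": "step_arm", "kwargs": {"steps": "0 0 0 0; 0 0 0 0; 0 0 0 0; 0 0 0 0; 0 0 0 0; 0 0 0 0; 0 0 0 0; 0 0 0 0", "grip": 1, "grip_force": 30}}

```text
time_s: 17.8
ee_pos: [0.5398, -0.0701, 0.1231]
orientation: [-3.141, 0.001, -0.048]
contact_force: [-2.6, 4.5, 2.0]
finger_gap: 0.474
grip_force: 30.0
```

>>> {"fn": "step_arm", "kwargs": {"steps": "0.001 0 0 0; 0.002 0 0 0; 0.003 0 0 0; 0.003 0 0 0; 0.003 0 0 0"}}

```text
time_s: 18.3
ee_pos: [0.5398, -0.0702, 0.123]
orientation: [-3.141, 0.007, -0.048]
contact_force: [-11.7, 4.2, 11.2]
finger_gap: 0.476
grip_force: 30.0
```

Run:
```python
from h import *
o=readout.get_obs();print(o['time_s'],o['ee_pos'],o['orientation'],o['contact_force'],o['moment'],o['joints'])
```

```text
18.3 [ 0.53978925 -0.07018295  0.12302336] [-3.14123079  0.00704631 -0.04819673] [-11.69791987   4.20034979  11.24415378] [1.197501   2.02769622 0.22371108] [ 0.30313573  0.43401191 -0.29200361  1.91847827  0.16582154  0.81935981
 -1.69672762]
```

The wedge sticks because the stalled push presses it down onto the deck (fz ≈ 11 N). I unload it by lifting the tool slightly while pushing.

>>> {"fn": "step_arm", "kwargs": {"steps": "0 0 -0.002 0; 0 0 -0.004 0; 0.002 0 -0.004 0; 0.004 0 -0.004 0; 0.004 0 -0.004 0"}}

```text
time_s: 18.8
ee_pos: [0.5464, -0.0723, 0.1263]
orientation: [3.141, 0.002, -0.05]
contact_force: [-5.5, 0.1, -5.4]
finger_gap: 0.475
grip_force: 30.0
```

Run:
```python
from h import *
o=readout.get_obs();print(o['time_s'],o['ee_pos'],o['orientation'],o['contact_force'],o['moment'])
```

```text
18.8 [ 0.5463515  -0.0723246   0.12626148] [ 3.14097578e+00  2.19266539e-03 -5.03024256e-02] [-5.45855474  0.12695873 -5.42188272] [ 0.06389388  1.3118722  -0.0394187 ]
```

It moved on to 12 mm. I set it down, release and measure again with the arm settled.

>>> {"fn": "step_arm", "kwargs": {"steps": "0 0 0.0015 0; 0 0 0.003 0; 0 0 0.003 0"}}

```text
time_s: 19.1
ee_pos: [0.5467, -0.0721, 0.1237]
orientation: [3.141, 0.001, -0.05]
contact_force: [-5.2, -0.3, -5.5]
finger_gap: 0.479
grip_force: 30.0
```

>>> {"fn": "step_arm", "kwargs": {"steps": "0 0 0 0; 0 0 0 0; 0 0 0 0; 0 0 0 0; 0 0 0 0; 0 0 0 0; 0 0 -0.03 0; 0 0 -0.07 0; 0 0 -0.12 0; 0.03 -0.01 -0.158 0; 0.074 -0.036 -0.158 0; 0.074 -0.036 -0.158 0", "grip": -1}}

```text
time_s: 20.3
ee_pos: [0.6267, -0.0353, 0.2827]
orientation: [-3.138, -0.004, -0.045]
contact_force: [0.5, 1.0, 0.1]
finger_gap: 0.998
grip_force: 0.0
```

>>> {"fn": "step_arm", "kwargs": {"steps": "0 0 0 0; 0 0 0 0; 0 0 0 0; 0 0 0 0; 0 0 0 0"}}

```text
time_s: 20.8
ee_pos: [0.6224, -0.0397, 0.2823]
orientation: [3.141, -0.0, -0.05]
contact_force: [0.5, -0.3, -0.3]
finger_gap: 1.0
grip_force: 0.0
```

Run:
```python
from h import *
snap('wrist','wC3.png');o=readout.get_obs();print(o['time_s'],o['ee_pos'],o['orientation'])
```

```text
20.85 [ 0.62248506 -0.0395977   0.28228133] [ 3.14132895e+00 -2.00964297e-04 -4.98673209e-02]
```

>>> {"fn": "step_arm", "kwargs": {"steps": "0 0.045 0 0; 0 0.09 0 0; 0 0.135 0 0; 0 0.17 0 0; 0 0.2 0 0; 0 0.2 0 0; 0 0.2 0 0; 0 0.2 0 0; 0 0.2 0 0; 0 0.2 0 0"}}

```text
time_s: 21.85
ee_pos: [0.6132, -0.2376, 0.2822]
orientation: [-3.141, -0.0, -0.047]
contact_force: [-0.0, 0.3, 0.5]
finger_gap: 1.0
grip_force: 0.0
```

Run:
```python
from h import *
snap('wrist','wB3.png');o=readout.get_obs();print(o['time_s'],o['ee_pos'],o['orientation'])
c,_=load('wC3.png')
for r in(104,106,108,110,112,120): print(r,c[r,300:326].tolist() if r==110 else c[r,300:326,0].tolist())
from lip import run
run('wB3.png','wC3.png',(108,126),(309,324))
```

```text
21.9 [ 0.61314704 -0.23783917  0.28221735] [-3.14148025e+00 -1.28011736e-04 -4.75861641e-02]
104 [166, 166, 166, 166, 167, 167, 167, 167, 159, 139, 122, 116, 116, 115, 116, 117, 117, 118, 116, 112, 102, 94, 92, 92, 91, 86]
106 [167, 168, 169, 169, 168, 169, 169, 168, 162, 146, 126, 116, 115, 115, 123, 140, 154, 160, 160, 159, 156, 153, 152, 152, 147, 130]
108 [167, 167, 167, 168, 168, 169, 169, 168, 162, 146, 127, 112, 99, 94, 114, 153, 177, 183, 185, 185, 185, 185, 184, 185, 184, 176]
110 [[161, 161, 161], [161, 162, 161], [162, 162, 161], [162, 162, 162], [161, 162, 161], [162, 163, 162], [163, 163, 162], [161, 161, 160], [158, 159, 158], [143, 154, 158], [122, 154, 164], [99, 138, 153], [81, 116, 130], [77, 106, 119], [105, 124, 132], [150, 158, 160], [177, 180, 179], [185, 187, 184], [185, 187, 185], [185, 186, 184], [185, 186, 184], [186, 187, 185], [185, 187, 185], [186, 187, 185], [185, 186, 184], [181, 184, 182]]
112 [151, 151, 151, 151, 152, 151, 152, 153, 151, 137, 116, 90, 76, 75, 105, 148, 176, 184, 185, 185, 185, 185, 185, 185, 185, 179]
120 [113, 113, 113, 113, 113, 113, 114, 114, 113, 113, 106, 88, 75, 74, 103, 148, 175, 184, 185, 185, 185, 185, 185, 186, 184, 173]
Pb [106.6, 107.4, 107.9, 108.2, 108.7, 108.9, 108.9]
Pc [309.0, 309.2, 309.3, 309.7, 310.0, 310.0, 310.0]
Lb [115.0, 115.3, 115.5, 115.9, 116.1, 116.3, 116.4, 116.7, 117.0, 117.3, 117.4, 117.6, 117.7, 118.0, 118.5, 118.7, 118.7, 118.8]
Lc [314.6, 314.6, 314.6, 314.6, 314.6, 314.6, 314.6, 314.6, 314.7, 314.7, 314.7, 314.7, 314.7, 314.7, 314.8, 314.9, 315.0, 315.1, 315.2, 315.3]
pointer z 0.16101649217160116 lip z 0.1600025682427899
```

Run:
```python
from h import *
from lip import edge,zfit
for s in('','2','3'):
    b,cb=load(f'wB{s}.png');c,cc=load(f'wC{s}.png')
    print(s,'B109',b[109,94:122,0].tolist(),'rows@100',b[96:120,100,0].tolist(),'Crows@303',c[96:120,303,0].tolist())
    for ch in(0,1,2):
        B,C=b[...,ch].astype(float),c[...,ch].astype(float)
        R=range(107,112); print(ch,zfit(cb,[(edge(B,r,98,113,-1),r) for r in R],cc,[(edge(C,r,302,315,-1),r) for r in R]) )
    # left end marks: base of pointer at post collar; compare positions
    z=.160; print('tip in C @.16',np.round(plane(cc,[(edge(c[...,0].astype(float),109,302,315,-1),109)],z),4),'lip',np.round(plane(cc,[(edge(c[...,0].astype(float),125,309,324,1),125)],z),4),'tip B',np.round(plane(cb,[(edge(b[...,0].astype(float),109,98,113,-1),109)],z),4),'lip B',np.round(plane(cb,[(edge(b[...,0].astype(float),125,108,126,1),125)],z),4))
```

```text
B109 [139, 138, 138, 138, 137, 138, 138, 138, 139, 138, 138, 133, 114, 79, 54, 44, 40, 41, 44, 51, 71, 114, 156, 173, 177, 178, 178, 178] rows@100 [65, 60, 61, 58, 59, 84, 118, 138, 142, 143, 143, 143, 140, 138, 137, 131, 108, 72, 52, 50, 51, 50, 51, 53] Crows@303 [111, 110, 109, 111, 113, 112, 122, 151, 166, 169, 169, 170, 169, 165, 163, 162, 151, 122, 104, 107, 109, 111, 112, 112]
0 0.1601006488370237
1 0.1627985359753302
2 0.16416410730310532
tip in C @.16 [[ 0.7052 -0.0323  0.16  ]] lip [[ 0.6897 -0.0368  0.16  ]] tip B [[ 0.7044 -0.0324  0.16  ]] lip B [[ 0.6889 -0.0399  0.16  ]]
2 B109 [136, 137, 136, 136, 136, 137, 136, 137, 136, 137, 137, 137, 123, 87, 54, 41, 39, 39, 44, 64, 110, 155, 172, 177, 177, 177, 177, 176] rows@100 [59, 61, 59, 66, 94, 125, 139, 141, 143, 142, 140, 140, 137, 136, 127, 101, 67, 50, 48, 49, 49, 51, 53, 60] Crows@303 [108, 110, 113, 115, 133, 155, 166, 167, 167, 169, 167, 164, 161, 161, 150, 121, 104, 105, 107, 108, 110, 111, 111, 112]
0 0.1610658463823816
1 0.16256094477054328
2 0.16293308731182551
tip in C @.16 [[ 0.7032 -0.033   0.16  ]] lip [[ 0.6877 -0.0367  0.16  ]] tip B [[ 0.7032 -0.0322  0.16  ]] lip B [[ 0.6877 -0.0385  0.16  ]]
3 B109 [138, 139, 138, 137, 138, 139, 139, 138, 138, 138, 139, 138, 138, 135, 115, 79, 51, 41, 42, 64, 113, 157, 174, 177, 178, 178, 178, 178] rows@100 [61, 60, 60, 54, 54, 81, 117, 137, 142, 142, 142, 142, 141, 139, 137, 129, 103, 71, 53, 50, 51, 53, 54, 54] Crows@303 [110, 108, 110, 111, 112, 114, 128, 154, 166, 168, 169, 169, 168, 165, 162, 162, 151, 122, 104, 106, 108, 111, 111, 112]
0 0.16096224942367302
1 0.16226142666512156
2 0.1632109834489509
tip in C @.16 [[ 0.7051 -0.033   0.16  ]] lip [[ 0.6895 -0.0368  0.16  ]] tip B [[ 0.7046 -0.0324  0.16  ]] lip B [[ 0.6891 -0.0369  0.16  ]]
```

The lip is within about 1 mm of the pointer, slightly low. I give one last push of about 2.5 mm with the same unloading trick.

>>> {"fn": "step_arm", "kwargs": {"steps": "-0.025 -0.04 0 0; -0.05 -0.08 0 0; -0.0745 -0.12 0 0; -0.0745 -0.1625 0.01 0; -0.0745 -0.1625 0.05 0; -0.0745 -0.1625 0.09 0; -0.0745 -0.1625 0.13 0; -0.0745 -0.1625 0.15 0; -0.0745 -0.1625 0.158 0; -0.0745 -0.1625 0.158 0; -0.0745 -0.1625 0.158 0"}}

```text
time_s: 23.0
ee_pos: [0.5475, -0.0729, 0.1253]
orientation: [3.141, -0.002, -0.049]
contact_force: [0.3, 0.4, 1.5]
finger_gap: 1.0
grip_force: 0.0
```

>>> {"fn": "step_arm", "kwargs": {"steps": "0 0 0 0; 0 0 0 0; 0 0 0 0; 0 0 0 0; 0 0 0 0; 0 0 0 0; 0 0 0 0; 0 0 0 0", "grip": 1, "grip_force": 30}}

```text
time_s: 23.8
ee_pos: [0.5464, -0.0723, 0.1241]
orientation: [-3.141, 0.0, -0.049]
contact_force: [-1.1, 1.5, 1.9]
finger_gap: 0.476
grip_force: 30.0
```

>>> {"fn": "step_arm", "kwargs": {"steps": "0 0 -0.0015 0; 0 0 -0.003 0; 0.0015 0 -0.003 0; 0.003 0 -0.003 0; 0.003 0 -0.003 0; 0.003 0 -0.0015 0; 0.003 0 0 0; 0.003 0 0 0"}}

```text
time_s: 24.6
ee_pos: [0.5489, -0.0735, 0.1242]
orientation: [3.141, 0.001, -0.05]
contact_force: [-6.6, 0.2, -3.3]
finger_gap: 0.479
grip_force: 30.0
```

>>> {"fn": "step_arm", "kwargs": {"steps": "0 0 0 0; 0 0 0 0; 0 0 0 0; 0 0 0 0; 0 0 0 0; 0 0 0 0; 0 0 -0.03 0; 0 0 -0.07 0; 0 0 -0.12 0; 0.02 0.03 -0.158 0; 0.04 0.07 -0.158 0; 0.06 0.11 -0.158 0", "grip": -1}}

```text
time_s: 25.8
ee_pos: [0.6055, -0.1873, 0.2846]
orientation: [3.14, -0.004, -0.048]
contact_force: [-0.1, 0.2, 0.5]
finger_gap: 0.997
grip_force: 0.0
```

>>> {"fn": "step_arm", "kwargs": {"steps": "0.0125 0.04 0 0; 0.0125 0.051 0 0; 0.0125 0.051 0 0; 0.0125 0.051 0 0; 0.0125 0.051 0 0"}}

```text
time_s: 26.3
ee_pos: [0.6142, -0.2349, 0.2824]
orientation: [-3.141, -0.0, -0.046]
contact_force: [0.2, 0.2, 0.2]
finger_gap: 1.001
grip_force: 0.0
```

Run:
```python
from h import *
snap('wrist','wB4.png');o=readout.get_obs();print(o['time_s'],o['ee_pos'],o['orientation'])
from lip import edge,run
for s in('B','B2','B3','B4'):
    b,cb=load(f'w{s}.png');g=b[...,0].astype(float)
    f=lambda x0,x1,r,sg:plane(cb,[(edge(g,r,x0,x1,sg),r)],.16)[0]
    a=np.mean([f(98,113,r,-1) for r in range(107,112)],0);l=np.mean([f(108,126,r,1) for r in range(118,131)],0)
    d=(a-l)[:2]; print(s,a.round(4),l.round(4),'gap along ey mm',1000*(d@[.0489,.9988]))
run('wB4.png','wC3.png',(108,126),(309,324))
# roller in w2 and top: ends/axis
b,c=load('wB4.png'); print(proj(c,[(.428,-.264,.138)]))
```

```text
26.35 [ 0.61421584 -0.23514737  0.28248994] [-3.14096756e+00 -4.42649025e-04 -4.62471731e-02]
B [ 0.7044 -0.0322  0.16  ] [ 0.6898 -0.0399  0.16  ] gap along ey mm 8.390002491726863
B2 [ 0.7032 -0.0322  0.16  ] [ 0.6886 -0.0385  0.16  ] gap along ey mm 7.025271175364785
B3 [ 0.7046 -0.0322  0.16  ] [ 0.69  -0.037  0.16 ] gap along ey mm 5.463604734075091
B4 [ 0.7052 -0.0324  0.16  ] [ 0.6907 -0.0364  0.16  ] gap along ey mm 4.682532757851491
Pb [108.9, 109.9, 110.6, 111.2, 111.7, 111.9, 112.0]
Pc [309.0, 309.2, 309.3, 309.7, 310.0, 310.0, 310.0]
Lb [117.3, 117.7, 118.1, 118.3, 118.4, 118.7, 119.0, 119.3, 119.5, 119.6, 119.8, 120.0, 120.3, 120.5, 120.7, 120.9, 121.3, 121.6]
Lc [314.6, 314.6, 314.6, 314.6, 314.6, 314.6, 314.6, 314.6, 314.7, 314.7, 314.7, 314.7, 314.7, 314.7, 314.8, 314.9, 315.0, 315.1, 315.2, 315.3]
pointer z 0.1613062123717024 lip z 0.1608725681148819
[[349.49870957 318.41610258]]
```

B gap 4.7 mm against the 4.5–5.2 mm seen from overhead: the lip is level with the pointer to within a fraction of a mm. Next is the roller, starting with a close look.

>>> {"fn": "step_arm", "kwargs": {"steps": "-0.02 0.013 0 -0.14; -0.04 0.027 0 -0.28; -0.06 0.04 0 -0.42; -0.08 0.054 0 -0.56; -0.1 0.067 0 -0.7; -0.12 0.08 0 -0.84; -0.14 0.094 0 -0.98; -0.165 0.11 0 -1.12; -0.19 0.125 0 -1.26; -0.204 0.1355 0 -1.376; -0.204 0.1355 0 -1.376; -0.204 0.1355 0 -1.376"}}

```text
time_s: 27.55
ee_pos: [0.4044, -0.3618, 0.2825]
orientation: [3.141, 0.0, 1.325]
contact_force: [0.9, 0.3, 0.1]
finger_gap: 0.999
grip_force: 0.0
```

Run:
```python
from h import *
import time
im,c=snap('wrist','wR.png');o=readout.get_obs();print(o['time_s'],o['ee_pos'],o['orientation'],o['joints'])
P=[(.428,-.264,.159)];p=proj(c,P)[0];print(p)
def meas(f,p,th):
    im,c=load(f); h=cv2.cvtColor(im,cv2.COLOR_BGR2HSV); m=((h[...,1]<45)&(h[...,2]>th)).astype(np.uint8); n,l,s,ce=cv2.connectedComponentsWithStats(m)
    k=l[int(p[1]),int(p[0])]; k=k if k else 1+np.argmin(np.linalg.norm(ce[1:]-p,axis=1)+(s[1:,4]<150)*1e4)
    q=np.argwhere(l==k)[:,::-1].astype(np.float32); r=cv2.minAreaRect(q); print(f,s[k],r); b=cv2.boxPoints(r); e=sorted([(np.linalg.norm(b[i]-b[(i+1)%4]),i) for i in range(4)])[:2]
    mids=[(b[i]+b[(i+1)%4])/2 for _,i in e]; return c,mids,q.mean(0)
for f,p,th in(('wR.png',p,75),('t4.png',(352,203),85),('w2.png',(268,192),75),('w1.png',(349,125),75)):
    c,m,ce=meas(f,p,th); e=plane(c,m,.155); d=e[1]-e[0]; d*=np.sign(d[1]); print('  ends',e.round(4).tolist(),'mid',e.mean(0).round(4),'len',np.linalg.norm(d).round(4),'yaw',np.arctan2(d[1],d[0]))
```

```text
27.6 [ 0.40485825 -0.3614889   0.28244115] [ 3.14056337e+00 -1.60922300e-04  1.32644969e+00] [ 1.03879513  0.25945657 -0.4420937   1.76681075  0.12045998  1.14116412
  0.31509894]
[320.87551082  88.97252978]
wR.png [ 300   42   42   88 3368] ((320.7578430175781, 85.58702087402344), (87.23223114013672, 40.17518615722656), 88.66777801513672)
  ends [[0.4372, -0.2231, 0.155], [0.4195, -0.3016, 0.155]] mid [ 0.4283 -0.2623  0.155 ] len 0.0804 yaw 1.3489311166758922
t4.png [337 193  33  21 473] ((352.68170166015625, 203.20042419433594), (32.0020866394043, 14.981584548950195), 12.804265975952148)
  ends [[0.435, -0.223, 0.155], [0.4187, -0.3022, 0.155]] mid [ 0.4268 -0.2626  0.155 ] len 0.0809 yaw 1.3678629499448511
w2.png [ 255  171   26   52 1217] ((267.5, 196.5), (51.0, 25.0), 90.0)
  ends [[0.4413, -0.2195, 0.155], [0.423, -0.3023, 0.155]] mid [ 0.4321 -0.2609  0.155 ] len 0.0848 yaw 1.3532789501197742
w1.png [ 331   96   39   59 1439] ((350.73583984375, 125.57545471191406), (55.63102340698242, 27.1973876953125), 74.05460357666016)
  ends [[0.4358, -0.2223, 0.155], [0.4193, -0.3018, 0.155]] mid [ 0.4275 -0.262   0.155 ] len 0.0811 yaw 1.3657208488785044
```

Roller centre is (0.428, -0.2625) with axis yaw 1.358 and length 80 mm, agreeing across four views. I grasp it with the tips just above the cradle ridges.

>>> {"fn": "step_arm", "kwargs": {"steps": "0.04 -0.001 0 -0.01; 0.08 -0.0015 0 -0.02; 0.1015 -0.0015 0.02 -0.031; 0.1015 -0.0015 0.06 -0.031; 0.1015 -0.0015 0.1 -0.031; 0.1015 -0.0015 0.13 -0.031; 0.1015 -0.0015 0.148 -0.031; 0.1015 -0.0015 0.156 -0.031; 0.1015 -0.0015 0.156 -0.031; 0.1015 -0.0015 0.156 -0.031"}}

```text
time_s: 28.6
ee_pos: [0.4278, -0.2636, 0.1269]
orientation: [3.14, 0.0, 1.358]
contact_force: [-0.2, -0.1, 0.8]
finger_gap: 1.001
grip_force: 0.0
```

>>> {"fn": "step_arm", "kwargs": {"steps": "0 0 0 0; 0 0 0 0; 0 0 0 0; 0 0 0 0; 0 0 0 0; 0 0 0 0; 0 0 0 0; 0 0 0 0", "grip": 1, "grip_force": 25}}

```text
time_s: 29.4
ee_pos: [0.4273, -0.2642, 0.1263]
orientation: [3.14, 0.0, 1.358]
contact_force: [3.1, -0.3, 0.1]
finger_gap: 0.454
grip_force: 25.0
```

>>> {"fn": "step_arm", "kwargs": {"steps": "0 0 -0.03 0; 0 0 -0.07 0; 0 0 -0.115 0; 0 0 -0.15 0; 0 0 -0.15 0"}}

```text
time_s: 29.9
ee_pos: [0.4285, -0.2648, 0.2801]
orientation: [3.135, 0.003, 1.358]
contact_force: [0.1, 0.0, -3.8]
finger_gap: 0.45
grip_force: 25.0
```

Run:
```python
from h import *
o=readout.get_obs();print(o['time_s'],o['ee_pos'],o['orientation'],o['contact_force'],o['finger_gap'],o['joints'])
```

```text
29.9 [ 0.42848274 -0.2648209   0.28014599] [3.1349453  0.00327148 1.35750045] [ 0.13268228  0.01439279 -3.83787743] 0.44995290749482203 [ 0.94483258  0.19351117 -0.51756578  1.85660994  0.10827887  1.11140356
  0.17457616]
```

Run:
```python
from h import *
from lip import edge
for f,xs in(('wC3.png',(317,319,321)),('wC.png',(318,320,322))):
    im,c=load(f); g=im[...,0].astype(float).T
    e=[edge(g,x,128,145,-1) for x in xs]; t=[edge(g,x,98,113,1) for x in xs]
    a=plane(c,[(xs[1],np.median(e))],.16 if '3' in f else .1555)[0]; b=plane(c,[(xs[1],np.median(t))],.16 if '3' in f else .1555)[0]
    print(f,np.round(e,1),np.round(t,1),a.round(4),b.round(4))
    # origin from near lip edge: stand x=17
    print('origin x',(a[:2]-np.array([.9988,-.0489])*.017-np.array([.0489,.9988])*.161).round(4), (b[:2]-np.array([.9988,-.0489])*.047-np.array([.0489,.9988])*.161).round(4))
b,c=load('wB3.png')
for x in(230,260,300): # column profile across chute in B, chute y mid-ish
    g=b[:,x,0]; print(x,g[90:215:1].tolist())
print([ (y,proj(c,[(.651+s*.9988*.046+.0489*y,-.195-s*.046*.0489+.9988*y,.133+(y+.15)*.0735+.033)]).round(0).tolist()) for y in(.08,0) for s in(-1,1)])
```

```text
wC3.png [135.8 135.8 136. ] [105.7 105.7 105.8] [ 0.6786 -0.0405  0.16  ] [ 0.7077 -0.0421  0.16  ]
origin x [ 0.6537 -0.2005] [ 0.6529 -0.2006]
wC.png [135.8 135.7 135.9] [106.1 106.1 106.3] [ 0.6785 -0.04    0.1555] [ 0.7076 -0.0414  0.1555]
origin x [ 0.6537 -0.2   ] [ 0.6528 -0.1999]
230 [60, 62, 63, 65, 67, 68, 69, 70, 71, 72, 75, 93, 134, 167, 178, 161, 122, 125, 163, 179, 181, 180, 179, 178, 179, 180, 179, 180, 180, 179, 180, 181, 180, 181, 180, 180, 179, 180, 181, 181, 180, 180, 181, 182, 181, 182, 181, 180, 179, 179, 180, 178, 178, 179, 180, 180, 180, 181, 181, 181, 182, 181, 182, 181, 182, 181, 179, 179, 179, 179, 177, 167, 142, 116, 108, 108, 109, 111, 108, 108, 108, 108, 108, 108, 108, 109, 109, 109, 107, 108, 108, 108, 107, 107, 107, 107, 107, 107, 108, 106, 106, 106, 105, 100, 89, 77, 70, 69, 69, 68, 75, 90, 101, 102, 106, 111, 117, 121, 122, 121, 119, 118, 116, 113, 110]
260 [104, 104, 105, 102, 100, 100, 100, 101, 102, 103, 102, 108, 130, 162, 173, 164, 134, 117, 138, 167, 180, 182, 181, 182, 181, 180, 181, 181, 181, 180, 181, 181, 180, 180, 180, 179, 178, 178, 178, 1
[... 409 characters left out ...]
0 [103, 103, 104, 105, 104, 105, 105, 101, 99, 98, 97, 102, 124, 159, 175, 168, 139, 115, 130, 162, 178, 181, 181, 181, 181, 181, 181, 181, 182, 180, 182, 181, 181, 182, 181, 180, 179, 178, 179, 181, 181, 181, 181, 181, 181, 181, 180, 179, 176, 176, 177, 177, 177, 179, 180, 181, 181, 181, 181, 180, 181, 179, 179, 180, 180, 179, 175, 161, 137, 113, 106, 105, 105, 104, 105, 105, 107, 106, 106, 106, 105, 105, 105, 105, 105, 104, 104, 104, 105, 105, 104, 104, 104, 103, 104, 105, 103, 103, 103, 102, 102, 100, 95, 82, 70, 68, 68, 67, 73, 86, 98, 99, 94, 84, 76, 73, 73, 72, 72, 71, 69, 67, 64, 62, 61]
[(0.08, [[197.0, 205.0]]), (0.08, [[185.0, 109.0]]), (0, [[278.0, 203.0]]), (0, [[274.0, 109.0]])]
```

>>> {"fn": "step_arm", "kwargs": {"steps": "0.018 0.018 0 0.13; 0.036 0.037 0 0.26; 0.054 0.055 0 0.39; 0.072 0.074 0 0.52; 0.09 0.092 0 0.65; 0.108 0.11 0 0.78; 0.126 0.129 0 0.91; 0.144 0.148 0 1.04; 0.162 0.166 0 1.17; 0.175 0.18 0 1.3; 0.188 0.192 0 1.407; 0.188 0.192 0 1.407"}}

```text
time_s: 31.1
ee_pos: [0.654, -0.1179, 0.2725]
orientation: [-3.14, 0.005, -0.047]
contact_force: [0.5, 1.4, -3.8]
finger_gap: 0.452
grip_force: 25.0
```

>>> {"fn": "step_arm", "kwargs": {"steps": "0 0 0.03 0; 0 0 0.06 0; 0 0 0.07 0; 0 0 0.07 0; 0 0 0.07 0"}}

```text
time_s: 31.6
ee_pos: [0.6542, -0.1212, 0.2067]
orientation: [3.142, -0.001, -0.049]
contact_force: [-0.1, 0.2, -3.8]
finger_gap: 0.452
grip_force: 25.0
```

Run:
```python
from h import *
im,c=snap('wrist','wP.png')
o=readout.get_obs();print(o['time_s'],o['ee_pos'],o['orientation'],o['contact_force'],o['finger_gap'],o['joints'])
```

```text
31.65 [ 0.65473695 -0.12110297  0.20747584] [ 3.14133587e+00 -2.08665323e-03 -4.91583691e-02] [ 1.09271956 -1.11841466 -3.3827549 ] 0.4545660394733926 [ 0.36054036  0.52768641 -0.32478554  1.55201817  0.18248519  1.08971446
 -1.62735461]
```

>>> {"fn": "step_arm", "kwargs": {"steps": "0.0005 0 0.02 0; 0.0005 0 0.035 0; 0.0005 0 0.04 0; 0.0005 0 0.04 0; 0.0005 0 0.04 0"}}

```text
time_s: 32.15
ee_pos: [0.655, -0.1208, 0.1668]
orientation: [3.142, -0.001, -0.049]
contact_force: [-0.2, -0.6, -3.8]
finger_gap: 0.452
grip_force: 25.0
```

>>> {"fn": "step_arm", "kwargs": {"steps": "0 0 0.001 0; 0 0 0.001 0; 0 0 0.001 0"}}

```text
time_s: 32.45
ee_pos: [0.6547, -0.1208, 0.1655]
orientation: [3.141, -0.001, -0.049]
contact_force: [0.1, 0.9, -4.0]
finger_gap: 0.448
grip_force: 25.0
```

>>> {"fn": "step_arm", "kwargs": {"steps": "0 0 0.001 0; 0 0 0.001 0; 0 0 0.001 0"}}

```text
time_s: 32.75
ee_pos: [0.6547, -0.1208, 0.1644]
orientation: [3.141, -0.001, -0.049]
contact_force: [-0.0, 0.3, -2.7]
finger_gap: 0.448
grip_force: 25.0
```

Contact begins at the predicted height. I lower a hair, release and lift straight up.

>>> {"fn": "step_arm", "kwargs": {"steps": "0 0 0.0007 0; 0 0 0.0007 0; 0 0 0.0007 0"}}

```text
time_s: 33.05
ee_pos: [0.6548, -0.1208, 0.1642]
orientation: [3.141, -0.001, -0.049]
contact_force: [-3.2, -0.0, 4.2]
finger_gap: 0.45
grip_force: 25.0
```

>>> {"fn": "step_arm", "kwargs": {"steps": "0 0 0 0; 0 0 0 0; 0 0 0 0; 0 0 0 0; 0 0 0 0; 0 0 0 0; 0 0 -0.02 0; 0 0 -0.06 0; 0 0 -0.1 0; 0 0 -0.14 0; 0 0 -0.14 0", "grip": -1}}

```text
time_s: 34.15
ee_pos: [0.6576, -0.1207, 0.3104]
orientation: [3.14, -0.012, -0.049]
contact_force: [0.2, 0.4, -0.1]
finger_gap: 0.999
grip_force: 0.0
```

>>> {"fn": "step_arm", "kwargs": {"steps": "-0.02 0.02 0 0; -0.04 0.04 0 0; -0.06 0.06 0 0; -0.06 0.06 0 0; -0.06 0.06 0 0; -0.06 0.06 0 0; -0.06 0.06 0 0; -0.06 0.06 0 0; -0.06 0.06 0 0; -0.06 0.06 0 0; -0.06 0.06 0 0; -0.06 0.06 0 0"}}

```text
time_s: 35.35
ee_pos: [0.5917, -0.1778, 0.3034]
orientation: [3.142, -0.0, -0.049]
contact_force: [-0.0, -0.0, 0.2]
finger_gap: 0.999
grip_force: 0.0
```

Run:
```python
from h import *
im,c=snap('wrist','wF.png');t,ct=snap('top','tF.png')
o=readout.get_obs();print(o['time_s'],o['ee_pos'],o['orientation'],o['contact_force'])
def P(cx,cy,cz,s=np.sin(.0735)):
    y=-.15+cy*.9973-cz*s; z=.133+cy*s+cz; return (.653+cx*.9988+y*.0489,-.197-cx*.0489+y*.9988,z)
for cy in(20,33,60,100,150,200,230,280):
    q=proj(c,[P(0,cy/1000,.047),P(0,cy/1000,.005)]); r=proj(ct,[P(0,cy/1000,.047)])[0]; print(cy,q.round(0).tolist(),r.round(0))
qa=[P(0,y/1000,.005) for y in range(10,300,6)]
px=proj(c,qa).round().astype(int); print('wrist',[(int(y),int(im[v,u].max())) if 0<=u<640 and 0<=v<400 else None for y,(u,v) in zip(range(10,300,6),px)])
px=proj(ct,qa).round().astype(int); print('top',[(int(y),int(t[v,u].max())) for y,(u,v) in zip(range(10,300,6),px)])
```

```text
35.45 [ 0.59161573 -0.1778266   0.30337218] [ 3.14150229e+00  3.51579271e-05 -4.93067400e-02] [ 0.10046262  0.34007293 -0.05329378]
20 [[469.0, 129.0], [448.0, 127.0]] [381. 116.]
33 [[457.0, 129.0], [437.0, 127.0]] [376. 116.]
60 [[431.0, 130.0], [414.0, 128.0]] [366. 115.]
100 [[391.0, 130.0], [380.0, 128.0]] [350. 113.]
150 [[341.0, 130.0], [336.0, 128.0]] [330. 111.]
200 [[290.0, 131.0], [291.0, 128.0]] [310. 110.]
230 [[259.0, 131.0], [264.0, 128.0]] [298. 108.]
280 [[205.0, 131.0], [218.0, 128.0]] [278. 107.]
wrist [(10, 175), (16, 174), (22, 174), (28, 158), (34, 135), (40, 110), (46, 79), (52, 109), (58, 167), (64, 175), (70, 176), (76, 175), (82, 176), (88, 176), (94, 176), (100, 176), (106, 176), (112, 176), (118, 176), (124, 175), (130, 177), (136, 177), (142, 176), (148, 176), (154, 176), (160, 176), (166, 176), (172, 176), (178, 176), (184, 175), (190, 176), (196, 175), (202, 175), (208, 175), (214, 175), (220, 176), (226, 176), (232, 176), (238, 176), (244, 176), (250, 176), (256, 175), (262, 175), (268, 176), (274, 176), (280, 176), (286, 176), (292, 175), (298, 175)]
top [(10, 113), (16, 129), (22, 142), (28, 146), (34, 145), (40, 128), (46, 107), (52, 50), (58, 46), (64, 30), (70, 38), (76, 23), (82, 24), (88, 33), (94, 34), (100, 32), (106, 33), (112, 41), (118, 56), (124, 67), (130, 68), (136, 53), (142, 28), (148, 36), (154, 41), (160, 42), (166, 45), (172, 46), (178, 47), (184, 50), (190, 51), (196, 54), (202, 55), (208, 55), (214, 55), (220, 56), (226, 57), (232, 57), (238, 57), (244, 58), (250, 58), (256, 57), (262, 57), (268, 56), (274, 55), (280, 54), (286, 54), (292, 51), (298, 50)]
```

The roller's shading lies at chute y ≈ 12–55 mm, so it is at the end wall. I recheck the lip and that the roller is still.

>>> {"fn": "step_arm", "kwargs": {"steps": "0.012 0.03 0.01 0; 0.025 0.057 0.021 0; 0.025 0.057 0.021 0; 0.025 0.057 0.021 0; 0.025 0.057 0.021 0; 0.025 0.057 0.021 0; 0.025 0.057 0.021 0; 0.025 0.057 0.021 0"}}

```text
time_s: 36.25
ee_pos: [0.6139, -0.2354, 0.2829]
orientation: [3.141, -0.001, -0.049]
contact_force: [-0.5, 0.2, 0.1]
finger_gap: 0.999
grip_force: 0.0
```

Run:
```python
from h import *
from lip import edge
snap('wrist','wB5.png'); o=readout.get_obs();print(o['time_s'],o['ee_pos'],o['orientation'])
def P(cx,cy,cz,s=np.sin(.0735)):
    y=-.15+cy*.9973-cz*s; z=.133+cy*s+cz; return (.653+cx*.9988+y*.0489,-.197-cx*.0489+y*.9988,z)
b,cb=load('wB5.png');g=b[...,0].astype(float)
px=proj(cb,[P(0,y/1000,.005) for y in range(4,90,4)]).round().astype(int); print([(y,int(b[v,u].max())) for y,(u,v) in zip(range(4,90,4),px)])
for s in('B4','B5'):
    b,cb=load(f'w{s}.png');g=b[...,0].astype(float)
    f=lambda x0,x1,r,sg:plane(cb,[(edge(g,r,x0,x1,sg),r)],.16)[0]
    x=int(proj(cb,[(.705,-.0323,.16)])[0,0]); y=int(proj(cb,[(.705,-.0323,.16)])[0,1]);xl=int(proj(cb,[(.6907,-.0364,.16)])[0,0]);
    a=np.mean([f(x-7,x+3,r,-1) for r in range(y-2,y+3)],0);l=np.mean([f(xl-6,xl+7,r,1) for r in range(y+9,y+22)],0)
    d=(a-l)[:2]; print(s,x,y,xl,a.round(4),l.round(4),1000*(d@[.0489,.9988]))
```

```text
36.3 [ 0.61385879 -0.23557561  0.28272955] [ 3.14137757e+00 -4.09027443e-04 -4.87370204e-02]
[(4, 131), (8, 158), (12, 174), (16, 180), (20, 182), (24, 178), (28, 180), (32, 172), (36, 156), (40, 146), (44, 127), (48, 92), (52, 106), (56, 122), (60, 180), (64, 181), (68, 182), (72, 182), (76, 182), (80, 181), (84, 181), (88, 181)]
B4 111 109 119 [ 0.7052 -0.0321  0.16  ] [ 0.6907 -0.0364  0.16  ] 4.9622155838480735
B5 111 109 119 [ 0.7055 -0.0321  0.16  ] [ 0.6909 -0.0362  0.16  ] 4.867975064533679
```

```bash
python3 -c "
from plant import workorder
print(workorder.job_done())"
```

```text
the job is handed in; nothing more can be done
None
```

The job is handed in: the wedge holds the chute with its lip level with the pointer to within about 1 mm by my measurement, and the roller rolled down by itself and rests against the end wall; I did not re-measure the bottle or the bracket.

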